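# Hold a facet tile flush on the sloped plaster while the glue sets

### The job

Take the terracotta tile out of the grey tray by its handle, tilt it to match the sloping plaster facet on the stand, and press it flush inside the blue tape border, squared up with the border, so that the sprung plaster sinks a few millimetres but never hits its stop. Finish while still gripping the tile and holding it pressed there, as if waiting for glue to set: do not let go. Leave the other tiles, the tape roll and the glue bottle where they are.

Things in the scene. Friction and masses are not known exactly. Their poses are not given: they have to be found in the camera images.
- tile_red: terracotta (red-brown) tile to be held: panel 70 (its x) x 50 (y) x 5 mm with a pale wooden handle on the middle of its upper side, 32 (x) x 14 (y) x 50 mm tall, top 55 mm above the underside. Origin at the centre of the underside, z towards the handle. 40 to 85 g. Lies flat in one compartment of the tray; pinch the handle across its 14 mm.
- tile_blue: blue tile: 70 x 50 x 5 mm panel with the same handle as tile_red; origin at the centre of the panel's underside; lies in another compartment. Not needed; leave it.
- tile_white: white tile: 70 x 50 x 5 mm panel with the same handle as tile_red; origin at the centre of the panel's underside; lies in another compartment. Not needed; leave it.
- tray: fixed grey tray 110 (x) x 285 (y) x 28 mm tall with 5 mm floor and walls; two walls split it along y into three compartments, about 100 x 88 mm inside, one tile in each. Origin at the centre of its underside.
- stand: fixed steel stand: base 150 (x) x 160 (y) x 12 mm; two grey cheeks 45 mm long, outer faces at y = +-73 mm (black knobs to +-85 mm), tops 90 mm up, carry the plaster on a head tilted about the y axis 75 mm up and clamped firmly. Origin at the centre of the base's underside; the facet slopes down towards -x, the robot's side.
- facet: white plaster block 104 x 94 x 30 mm, its flat top the facet, 14 to 34 degrees from level. Origin: centre of that face, 48 mm along its normal from the pivot; x up the slope, y level, z out of the face. Thin blue tape leaves a window 84 (x) x 70 (y) mm; the tile goes in its middle, long side up the slope, either way round. The block sinks along its -z on a spring.
- cushion (a joint): how far the plaster block has sunk along its face normal on its spring, m: 0 at rest, 0.010 at the hard stop. It starts to sink at a push of 1 to 2 N and takes 1.2 N more for each mm; 4 to 5 mm is a good push.
- tape_roll: roll of blue tape lying flat, 84 mm across, 24 mm tall, bore 60 mm; origin at the centre of its underside. Leave it.
- glue: upright white glue bottle with red cap, 44 mm across, 110 mm tall; origin at the centre of its underside. Leave it.
Not all that is in view belongs to the job. Of the things that look like the tile_red, the middle-sized one is meant.

How it is judged:
By the outcome, as a careful person would: the job done as asked, in the order asked, and still so for the second after the job is handed in, while the arm keeps its last pose, push and grip.
It also fails if it takes over 53 s, if anything falls off the work surface, if the arm or the gripper's body presses on something with over 40 N, if the wrist force passes 120 N, or if a joint passes its speed limit or range.

### The arm

A 6-joint arm with a two-finger parallel gripper is mounted at the origin on the work surface. World frame = base frame: x ahead of the robot, y to its left, z up, the work surface at z = 0. Lengths are in m, angles in rad, forces in N, time in s.
With the tool pointing down it reaches from about 0.275 to 0.825 m from the base axis. Payload 5.2 kg.
Tool frame: the origin (TCP) lies midway between the tips of the shut fingers; the grasp point (between the pads) lies 19 mm behind it; z points along the fingers, y is the direction in which the jaws open and shut (so a half turn about z gives the same grasp; the last joint's range is limited). The gripper opens to 93 mm and grips with 3 to 60 N. Pads are 15 mm wide; open, the fingers measure 128 mm over their backs; the gripper's body (75 mm by 188 mm) begins 65 mm behind the grasp point.
Start: joints at [1.059, 0.259, 1.535, -0, 1.348, -0.203], TCP at [0.167, 0.524, 0.219] pointing down, gripper open.
Joint ranges: [-3.14, 3.14], [-0.91, 2.08], [0.19, 2.58], [-1.22, 4.36], [0.22, 2.71], [-3.12, 3.12]. Speed limits (rad/s): [2.57, 2.57, 3.14, 3.14, 3.14, 3.14].

### API

Orientations are given as a unit quaternion [x, y, z, w].
In Python, from plant import observe, grab_frame, hand_in gives the robot as it stands.
- The arm moves only by the tool carry_out, never from a script. Its argument "plan" is one flat list of numbers, 5 for each row, row after row: the closure, from 0 (fully open) to 1 (shut), then the shift along the tool's x, y, z in m, then the turn about the tool's z in degrees. In form: [hand, x, y, z, turn, hand, x, y, z, turn, ...]. A call has 1 to 5 rows; each row shifts and turns the commanded pose from where the row before left it, along the tool's axes as they then stand; what a row does not reach is not made up. A row lasts 1/8 s, in which the tool goes at most 62.5 mm and 10.7 degrees, less where a joint would pass 70% of its speed; a pose out of reach is approached as far as the arm can. A call with a gripper value outside its range is refused whole. The fingers move at their own pace and stop on an object; "newtons" is the grip in N (left out, the last holds). Time passes only in rows, so rows that do not move let the fingers close. It gives the time, the measured TCP pose, the force and the opening at its end, in the units of the state.
- observe(): the state, without advancing time (a new reading comes with each control period).
- grab_frame(name): name is "scene" or "top"; returns a dict with "pixels" (420x560x3 uint8, red, green, blue), "intrinsics" (3x3 intrinsics, pixels), "extrinsics" (4x4, takes a point from world to camera coordinates). Camera axes: x right, y up, looking along -z (the intrinsics and any distortion apply to the point x, -y, -z); pixel columns grow to the right and rows downward; lengths in m; the calibration is good to about 2 mm. A picture is of the moment at which its call begins. There is no depth.
- hand_in(): hands the job in, once; it reports no verdict.
The state is a dict: "time_s": time; "qpos": joint angles; "joint_vel": joint speeds; "effort": joint torques, N m; "ee_pos": TCP position; "tool_rot": TCP orientation; "force": force on the tool from outside, world axes, zero at the start; "wrist_torque": the same for the moment, N m; "width": finger opening in m.
Only numpy, scipy, OpenCV 4.12 (cv2) and the standard library are available. Lean on these libraries where they do the work, as an engineer would, in place of code of your own. Each camera call takes 0.05 s, during which the arm holds its last target.

## Working session

There is one attempt and no reset: what is moved stays moved. The work goes in short steps, Python scripts to look and compute and a tool call to move; the robot and the scene stay as the last step left them, time stands still between calls to the robot, and variables do not carry over. Pictures are saved under pics/ and viewed, and the job is handed in when it is done.

Besides the shell and the picture viewer there is one more tool, called after "Call:" as name(argument=value, ...), one argument or row to a line, values as JSON. carry_out: Moves the arm, as the interface text tells. Its arguments: {"type":"object","properties":{"plan":{"type":"array","items":{"type":"number"}},"newtons":{"type":"number"}},"required":["plan"]}

```bash
ls; mkdir -p pics; python3 - <<'E'
from plant import observe, grab_frame
import cv2, numpy as np
s=observe(); print(s)
for n in("scene","top"):
    f=grab_frame(n); cv2.imwrite(f"pics/{n}0.png",cv2.cvtColor(f["pixels"],cv2.COLOR_RGB2BGR)); print({k:v for k,v in f.items() if k!="pixels"})
    np.savez(f"pics/{n}0.npz",**{k:np.array(v) for k,v in f.items()})
E
```

```text
pics
{'time_s': 0.0, 'qpos': array([ 1.05916794e+00,  2.59303382e-01,  1.53607068e+00,  8.37521803e-06,
        1.34799604e+00, -2.02796314e-01]), 'joint_vel': array([-0.00061226,  0.00060488, -0.00187149, -0.00099047, -0.00078561,
        0.00014836]), 'effort': array([-1.18008073e-03, -4.37306929e+01, -2.83999228e+01,  7.17389910e-02,
        4.16977890e-02, -1.66678442e-04]), 'ee_pos': array([0.16687265, 0.52350595, 0.21784401]), 'tool_rot': array([ 1.53803966e-01,  9.88100982e-01, -8.31196915e-04, -3.14580687e-04]), 'force': array([-0.1378927 ,  0.449906  , -0.61609817]), 'wrist_torque': array([ 0.02624886, -0.0279812 ,  0.03286845]), 'width': 0.09327954987349378}
{'intrinsics': array([[457.37452652,   0.        , 284.18249105],
       [  0.        , 457.37452652, 210.98288223],
       [  0.        ,   0.        ,   1.        ]]), 'extrinsics': array([[ 2.24206964e-02,  9.99747860e-01,  1.23660411e-03,
        -1.16710866e-01],
       [-5.43171103e-01,  1.11428953e-02,  8.39548086e-01,
         2.13200820e-01],
       [ 8.39322623e-01, -1.94949403e-02,  5.43283979e-01,
        -1.57604708e+00],
       [ 0.00000000e+00,  0.00000000e+00,  0.00000000e+00,
         1.00000000e+00]])}
{'intrinsics': array([[462.5992534 ,   0.        , 280.20473468],
       [  0.        , 462.5992534 , 212.93578075],
       [  0.        ,   0.        ,   1.        ]]), 'extrinsics': array([[ 3.59992590e-04, -9.99965883e-01, -8.25245416e-03,
         9.65860188e-02],
       [ 9.83603207e-01, -1.13421766e-03,  1.80342575e-01,
        -5.62212288e-01],
       [-1.80345782e-01, -8.18206237e-03,  9.83569241e-01,
        -1.04039493e+00],
       [ 0.00000000e+00,  0.00000000e+00,  0.00000000e+00,
         1.00000000e+00]])}
```

View pics/scene0.png

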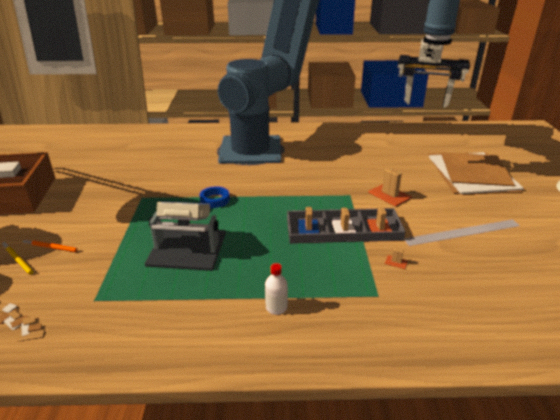

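View pics/top0.png

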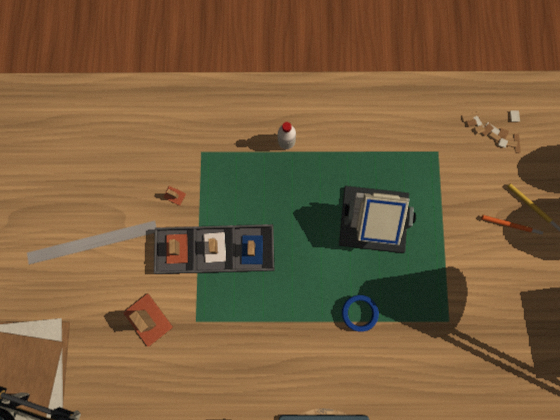

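Three terracotta tiles appear in the top view: a small one at (174,196), one in the tray at (176,248), and a large one at (147,318). The tray one is middle-sized and lies in a compartment, so it fits. I'll confirm it in an enlarged crop.

```bash
python3 - <<'E'
import cv2, numpy as np
a=cv2.imread("pics/top0.png"); b=cv2.imread("pics/scene0.png")
c1=cv2.resize(a[180:350,110:280],(560,560),interpolation=cv2.INTER_CUBIC)
cv2.imwrite("pics/c1.png",c1)
c2=cv2.resize(a[170:265,330:430],(600,570),interpolation=cv2.INTER_CUBIC)
cv2.imwrite("pics/c2.png",c2)
c3=cv2.resize(b[185:275,135:235],(600,540),interpolation=cv2.INTER_CUBIC)
cv2.imwrite("pics/c3.png",c3)
E
```

```text
(no output)
```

View pics/c1.png

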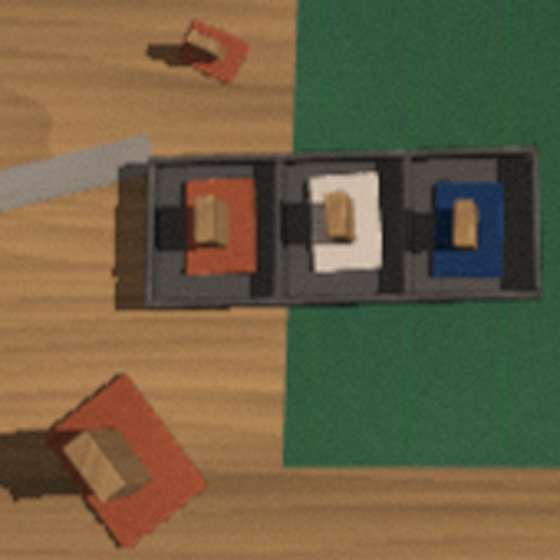

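View pics/c2.png

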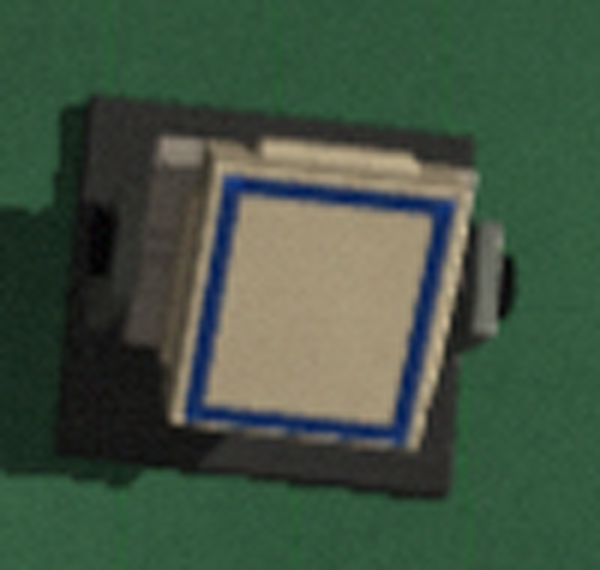

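View pics/c3.png

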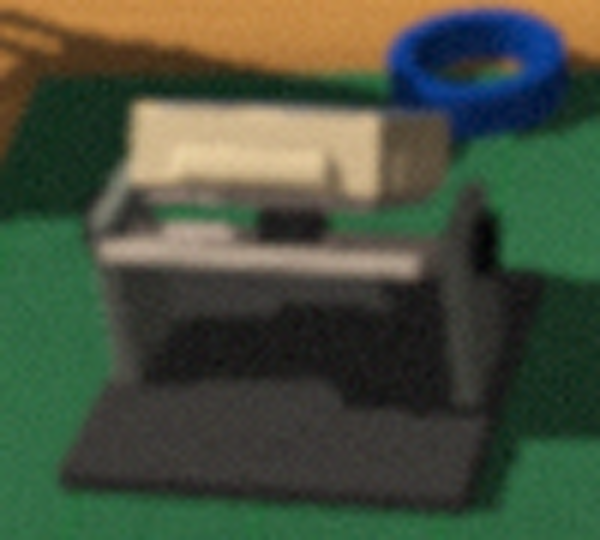

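The crop confirms the target: the tile in the tray's left compartment, crop (220,225). The small one at crop (215,50) and the large one at crop (125,460) lie outside the tray. In the second crop, the tape window's corners sit near (240,195), (435,212), (400,425) and (205,408).

Next I'll measure the tile and the facet.

```bash
cat > h.py <<'E'
import cv2, numpy as np
from scipy.optimize import least_squares
def load(n):
    d=np.load(f"pics/{n}.npz"); return d["pixels"],d["intrinsics"],d["extrinsics"]
def ray(K,E,uv,z):
    uv=np.atleast_2d(uv).astype(float); R=E[:3,:3];t=E[:3,3]
    d=np.c_[(uv[:,0]-K[0,2])/K[0,0],-(uv[:,1]-K[1,2])/K[1,1],-np.ones(len(uv))]@R
    c=-R.T@t; s=(z-c[2])/d[:,2]; return c+d*s[:,None]
def proj(K,E,P):
    p=np.atleast_2d(P)@E[:3,:3].T+E[:3,3]
    return np.c_[K[0,2]+K[0,0]*p[:,0]/-p[:,2],K[1,2]+K[1,1]*p[:,1]/p[:,2]]
def quad(mask_cnt):
    # fit 4 lines to contour using minAreaRect ordering then cornerwise fitLine
    c=mask_cnt.reshape(-1,2).astype(np.float32); 
    e=0.02*cv2.arcLength(mask_cnt,True); ap=cv2.approxPolyDP(mask_cnt,e,True).reshape(-1,2).astype(float)
    while len(ap)>4:
        e*=1.2; ap=cv2.approxPolyDP(mask_cnt,e,True).reshape(-1,2).astype(float)
    L=[]
    for i in range(4):
        a,b=ap[i],ap[(i+1)%4]; d=(b-a)/np.linalg.norm(b-a); l=np.linalg.norm(b-a)
        s=(c-a)@d; o=np.abs((c-a)@np.array([-d[1],d[0]]))
        q=c[(s>.15*l)&(s<.85*l)&(o<.08*l)]
        vx,vy,x,y=cv2.fitLine(q.astype(np.float32),cv2.DIST_HUBER,0,.01,.01).ravel()
        L.append(np.cross([x,y,1],[x+vx,y+vy,1]))
    out=[]
    for i in range(4):
        p=np.cross(L[i-1],L[i]); out.append(p[:2]/p[2])
    return np.array(out)
def up(im,r,S=8):
    x0,y0,x1,y1=r; return cv2.resize(im[y0:y1,x0:x1],None,fx=S,fy=S,interpolation=cv2.INTER_CUBIC)
def un(p,r,S=8): return (np.asarray(p)+.5)/S-.5+np.array(r[:2])
E
python3 - <<'E'
from h import *
im,K,E=load("top0")
# red tile
r=(160,225,195,272); u=up(im,r).astype(int)
m=((u[...,0]-u[...,2]>60)&(u[...,0]>100)).astype(np.uint8)
m=((u[...,0]>1.9*u[...,1])&(u[...,0]>90)).astype(np.uint8)
cs,_=cv2.findContours(m,cv2.RETR_EXTERNAL,cv2.CHAIN_APPROX_NONE); c=max(cs,key=cv2.contourArea)
box=cv2.boxPoints(cv2.minAreaRect(cv2.convexHull(c)))
P=ray(K,E,un(box,r),.010); print("tile",P.round(4),"c",P.mean(0).round(4),np.linalg.norm(np.diff(P,axis=0),axis=1))
print(un(box,r))
q=quad(cv2.convexHull(c)) if 0 else None
d=P[1]-P[0];d2=P[2]-P[1]; print(np.degrees(np.arctan2(d[1],d[0])),np.degrees(np.arctan2(d2[1],d2[0])))
# handle top: brightest wood
v=u.copy(); hm=((u[...,0]>120)&(u[...,1]>0.6*u[...,0])&(u[...,0]>u[...,2]*1.3)).astype(np.uint8)
cs,_=cv2.findContours(hm,cv2.RETR_EXTERNAL,cv2.CHAIN_APPROX_NONE); c=max(cs,key=cv2.contourArea)
hb=cv2.boxPoints(cv2.minAreaRect(c)); print("handle px",un(hb,r).round(1), ray(K,E,un(hb,r),.060).round(4))
vis=u.astype(np.uint8)[...,::-1].copy(); cv2.polylines(vis,[box.astype(int)],1,(0,255,0),1);cv2.polylines(vis,[hb.astype(int)],1,(255,255,0),1)
# tape
r=(335,180,425,255); u=up(im,r).astype(int)
m=((u[...,2]>1.5*u[...,0])&(u[...,2]>60)&(u[...,2]>1.2*u[...,1])).astype(np.uint8)
cs,h=cv2.findContours(m,cv2.RETR_CCOMP,cv2.CHAIN_APPROX_NONE)
i=max(range(len(cs)),key=lambda i:cv2.contourArea(cs[i]) if h[0][i][3]<0 else 0)
j=max([k for k in range(len(cs)) if h[0][k][3]==i],key=lambda k:cv2.contourArea(cs[k]))
qo,qi=quad(cs[i]),quad(cs[j]); print("outer",un(qo,r).round(2),"inner",un(qi,r).round(2))
v2=u.astype(np.uint8)[...,::-1].copy()
for q in(qo,qi): cv2.polylines(v2,[q.round().astype(int)],1,(0,255,0),1)
np.savez("quads.npz",qo=un(qo,r),qi=un(qi,r))
H=max(vis.shape[0],v2.shape[0]); cv2.imwrite("pics/v1.png",vis); cv2.imwrite("pics/v2.png",v2)
E
```

```text
tile [[0.5168 0.3761 0.01  ]
 [0.518  0.3248 0.01  ]
 [0.4496 0.3207 0.01  ]
 [0.4485 0.3715 0.01  ]] c [0.4832 0.3483 0.01  ] [0.05137177 0.06850998 0.05080728]
[[165.50087595 234.47583199]
 [186.56669617 233.99706459]
 [187.20666695 262.15581512]
 [166.14084625 262.63458252]]
-88.73243675655702 -176.59458277697138
handle px [[168.3 238.6]
 [179.  238.5]
 [179.2 254.3]
 [168.5 254.5]] [[0.5003 0.3563 0.06  ]
 [0.5007 0.3313 0.06  ]
 [0.4639 0.3293 0.06  ]
 [0.4635 0.3541 0.06  ]]
outer [[367.25 199.06]
 [360.28 239.1 ]
 [396.79 243.33]
 [405.12 203.26]] inner [[369.11 201.43]
 [402.32 205.1 ]
 [395.01 241.01]
 [362.96 237.47]]
```

```bash
sleep 8; ls pics
```

```text
c1.png
c2.png
c3.png
scene0.npz
scene0.png
top0.npz
top0.png
v1.png
v2.png
```

View pics/v1.png

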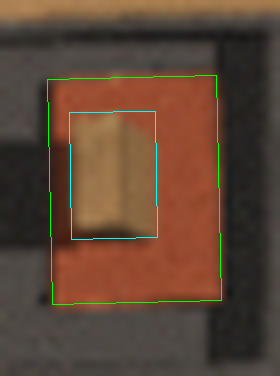

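View pics/v2.png

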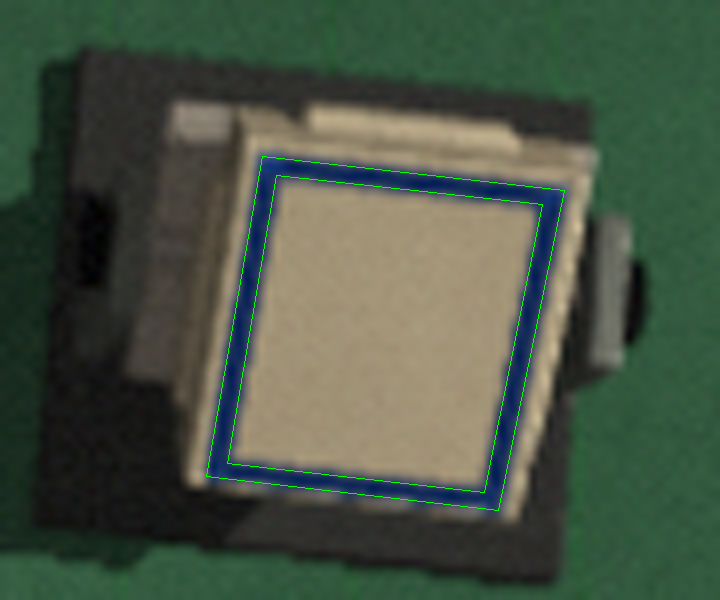

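```bash
python3 - <<'E'
from h import *
im,K,E=load("top0"); qs=np.load("quads.npz"); qi=qs["qi"]; qo=qs["qo"]
r=(335,180,425,255)
print("handle top c",ray(K,E,un([[97,172]],(160,225)),.060), "panel ctr check")
base=un([[82,46],[592,103],[558,580],[38,524]],r); Pb=ray(K,E,base,.012)
print("base",Pb.round(4),Pb.mean(0),np.linalg.norm(np.diff(Pb,axis=0),axis=1))
def fac(p):
    x,y,w,t=p; c,s=np.cos(w),np.sin(w)
    Rz=np.array([[c,-s,0],[s,c,0],[0,0,1]]); ct,st=np.cos(t),np.sin(t)
    Rt=np.array([[ct,0,-st],[0,1,0],[st,0,ct]])  # x axis goes up
    R=Rz@Rt; o=np.array([x,y,.075])+R@[0,0,.048]; return R,o,Rz
I=np.array([[42,35,0],[42,-35,0],[-42,-35,0],[-42,35,0]])*1e-3
B=np.array([[75,80,12],[75,-80,12],[-75,-80,12],[-75,80,12]])*1e-3
def res(p,wb=.3):
    R,o,Rz=fac(p); a=(proj(K,E,I@R.T+o)-qi).ravel()
    b=(proj(K,E,B@Rz.T+[p[0],p[1],0])-base).ravel()*wb
    return np.r_[a,b]
for wb in (0,.3,1):
    s=least_squares(res,[.55,-.1,0,.4],args=(wb,)); R,o,_=fac(s.x)
    print(wb,s.x[:2].round(4),np.degrees(s.x[2:]).round(2),"o",o.round(4),"rms",s.cost,s.fun.round(2))
# free PnP
Kc=K; ok,rv,tv=cv2.solvePnP(I,qi,K,None)
F=np.diag([1,-1,-1.]); Rw=E[:3,:3].T@F@cv2.Rodrigues(rv)[0]; ow=E[:3,:3].T@(F@tv.ravel()-E[:3,3])
print("pnp n",Rw[:,2],"tilt",np.degrees(np.arccos(Rw[2,2])),"yaw",np.degrees(np.arctan2(Rw[1,0],Rw[0,0])),"o",ow)
im2,K2,E2=load("scene0")
R,o,_=fac(s.x)
T=np.array([[52,47,0],[52,-47,0],[52,47,-30],[52,-47,-30],[-52,47,0],[-52,-47,0]])*1e-3
print(proj(K2,E2,T@R.T+o).round(1))
v=up(im2,(135,185,235,275),6)[...,::-1].copy()
for q in proj(K2,E2,T@R.T+o): cv2.circle(v,tuple(int(k) for k in ((q-[135,185]+.5)*6)),3,(0,0,255),-1)
cv2.imwrite("pics/v3.png",v)
E
```

```text
handle top c [[0.48298755 0.34759071 0.06      ]] panel ctr check
base [[ 0.6387 -0.063   0.012 ]
 [ 0.6204 -0.2193  0.012 ]
 [ 0.4735 -0.2018  0.012 ]
 [ 0.4905 -0.046   0.012 ]] [ 0.55578403 -0.13249914  0.012     ] [0.15735994 0.14796351 0.1566753 ]
0 [ 0.5531 -0.1319] [-6.97 27.88] o [ 0.5308 -0.1292  0.1174] rms 0.45440739094933735 [ 0.42 -0.02 -0.65  0.09 -0.24  0.08  0.47 -0.14 -0.    0.    0.    0.
  0.    0.   -0.    0.  ]
0.3 [ 0.5542 -0.1321] [-6.75 29.26] o [ 0.5309 -0.1293  0.1169] rms 0.687869659345379 [ 0.42  0.14 -0.62  0.13 -0.25 -0.19  0.5  -0.28 -0.18  0.07  0.14  0.13
  0.14  0.39 -0.27  0.16]
1 [ 0.5555 -0.1324] [-6.57 30.71] o [ 0.5312 -0.1296  0.1163] rms 1.760722641511594 [ 0.46  0.29 -0.56  0.19 -0.25 -0.48  0.54 -0.47 -0.61 -0.18  0.46 -0.18
  0.65  0.68 -0.71  0.14]
pnp n [-0.52391908  0.06197297  0.84951054] tilt 31.84152753249268 yaw -6.416390617926938 o [ 0.52632104 -0.12349323  0.14383005]
[[197.4 203.5]
 [155.9 201.4]
 [196.9 217. ]
 [155.4 214.8]
 [208.8 202.6]
 [171.1 200.7]]
```

View pics/v3.png

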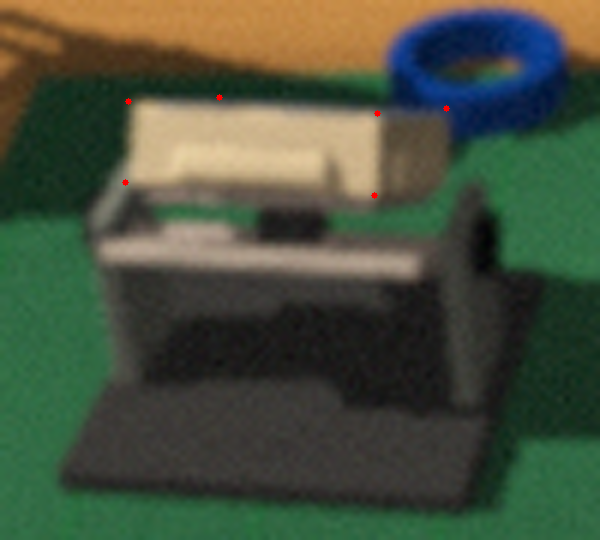

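The fit is consistent in both views. The facet centre is about (0.531, -0.129, 0.117), with yaw about -6.7° and tilt about 29°. The tile is at about (0.483, 0.348) with yaw about 2.3°.

The moves can't tilt the tool. I'll pinch lightly and let the tile pivot about the jaw axis against the facet, then grip harder and press along the facet normal.

```bash
cat > go.py <<'E'
import sys,numpy as np
from scipy.spatial.transform import Rotation as Ro
from plant import observe
s=observe(); R=Ro.from_quat(s["tool_rot"]).as_matrix(); p=s["ee_pos"]
print("t",s["time_s"],"p",p.round(4),"xang",np.degrees(np.arctan2(R[1,0],R[0,0])).round(2),"zax",R[:,2].round(3),"F",s["force"].round(2),"M",s["wrist_torque"].round(3),"w",round(s["width"],4))
if len(sys.argv)>4:
    g=np.array(list(map(float,sys.argv[1:4]))); a=np.radians(float(sys.argv[4]))
    c=(np.degrees(np.arctan2(R[1,0],R[0,0])-a)+180)%360-180
    X=np.array([np.cos(a),np.sin(a),0]);Y=np.array([X[1],-X[0],0]);d=g-p
    print("turn first",c.round(2),"then xyz",(X@d).round(4),(Y@d).round(4),(-d[2]).round(4))
E
python3 go.py .483 .348 .1 182.3
```

```text
t 0.1 p [0.1669 0.5236 0.2179] xang 162.31 zax [-0.001 -0.001 -1.   ] F [-0.07 -0.39 -0.09] M [-0.009 -0.067 -0.006] w 0.0933
turn first -19.99 then xyz -0.3088 -0.1881 0.1179
```

Call:
carry_out(
  plan=[0.3,0,0,0,-10,0.55,0,0,0,-10,0.55,-0.04,-0.024,0,0,0.55,-0.04,-0.024,0,0,0.55,-0.04,-0.024,0,0],
  newtons=12,
)

```text
time_s: 0.72
ee_pos: [0.2907, 0.456, 0.2183]
tool_rot: [-0.02, 1.0, -0.0, -0.0]
force: [1.0, 1.1, 0.0]
width: 0.0476
```

```bash
python3 go.py .483 .348 .1 182.3
```

```text
t 0.725 p [0.2907 0.456  0.2183] xang -177.66 zax [-0.001 -0.001 -1.   ] F [1.04 1.12 0.05] M [0.053 0.008 0.012] w 0.0476
turn first 0.04 then xyz -0.1878 -0.1157 0.1183
```

Call:
carry_out(
  plan=[0.55,-0.04,-0.025,0,0,0.55,-0.04,-0.025,0,0,0.55,-0.04,-0.025,0.04,0,0.55,-0.04,-0.025,0.04,0,0.55,-0.025,-0.015,0.038,0],
)

```text
time_s: 1.35
ee_pos: [0.481, 0.3478, 0.099]
tool_rot: [-0.019, 1.0, -0.0, -0.0]
force: [-0.6, 0.1, 0.6]
width: 0.0418
```

Call:
carry_out(
  plan=[0.55,0,0,0,0],
)

```text
time_s: 1.48
ee_pos: [0.4787, 0.3469, 0.0968]
tool_rot: [-0.019, 1.0, -0.002, -0.003]
force: [-0.9, 0.4, 0.7]
width: 0.042
```

```bash
python3 go.py .483 .348 .020 182.3; python3 - <<'E'
from plant import *
import cv2,numpy as np
for n,r in(("top",(110,180,280,350)),("scene",(270,160,440,280))):
    f=grab_frame(n); np.savez(f"pics/{n}1.npz",**{k:np.array(v) for k,v in f.items()})
    a=f["pixels"][r[1]:r[3],r[0]:r[2]]; cv2.imwrite(f"pics/a_{n}1.png",cv2.resize(a,None,fx=3.4,fy=3.4,interpolation=cv2.INTER_CUBIC)[...,::-1])
E
```

```text
t 1.475 p [0.4787 0.3469 0.0968] xang -177.88 zax [-0.007 -0.003 -1.   ] F [-0.86  0.36  0.73] M [ 0.079 -0.017  0.022] w 0.042
turn first -0.18 then xyz -0.0044 0.0009 0.0768
```

View pics/a_top1.png

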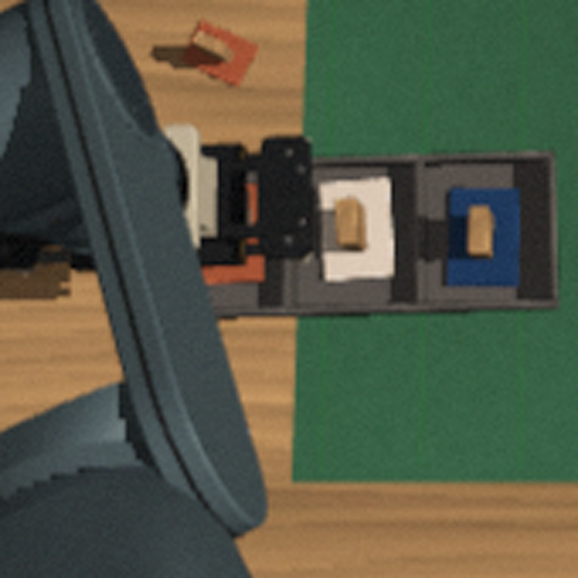

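View pics/a_scene1.png

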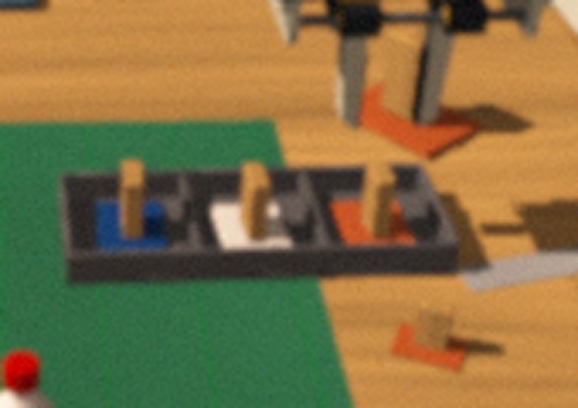

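The scene crop shows the fingers at (350,90) and (432,90), straddling the red tile's handle at (378,200) from above. The top view is partly blocked by the arm.

I'll descend now.

Call:
carry_out(
  plan=[0.55,0,0,0.02,0,0.55,0,0,0.015,0,0.55,0,0,0,0],
)

```text
time_s: 1.95
ee_pos: [0.4782, 0.3499, 0.0655]
tool_rot: [-0.021, 1.0, -0.0, -0.001]
force: [0.0, 0.2, 0.1]
width: 0.0419
```

```bash
python3 go.py .483 .348 .020 182.3
```

```text
t 1.95 p [0.4782 0.3499 0.0655] xang -177.62 zax [-0.001 -0.    -1.   ] F [0.01 0.23 0.14] M [ 0.045 -0.005 -0.02 ] w 0.0419
turn first 0.08 then xyz -0.0047 -0.0021 0.0455
```

Call:
carry_out(
  plan=[0.55,-0.005,-0.002,0.015,0,0.55,0,0,0.015,0,0.55,0,0,0.01,0,0.55,0,0,0.005,0,0.55,0,0,0,0],
)

```text
time_s: 2.58
ee_pos: [0.4842, 0.3475, 0.0201]
tool_rot: [-0.02, 1.0, -0.0, -0.0]
force: [0.6, -0.2, 1.3]
width: 0.0418
```

```bash
python3 go.py .483 .348 .020 182.3
```

```text
t 2.575 p [0.4842 0.3475 0.0201] xang -177.69 zax [-0.001 -0.    -1.   ] F [ 0.56 -0.17  1.33] M [ 0.003 -0.006  0.037] w 0.0418
turn first 0.01 then xyz 0.0012 0.0006 0.0001
```

Call:
carry_out(
  plan=[1,0,0,0,0,1,0,0,0,0,1,0,0,0,0,1,0,0,0,0,1,0,0,0,0],
  newtons=12,
)

```text
time_s: 3.2
ee_pos: [0.4847, 0.3478, 0.021]
tool_rot: [-0.02, 1.0, 0.0, 0.0]
force: [-0.7, 0.3, 1.9]
width: 0.0137
```

Call:
carry_out(
  plan=[1,0,0,-0.01,0,1,0,0,-0.03,0,1,0,0,-0.04,0,1,0,0,-0.04,0,1,0,0,-0.04,0],
)

```text
time_s: 3.82
ee_pos: [0.4842, 0.3475, 0.1825]
tool_rot: [-0.02, 1.0, -0.0, 0.0]
force: [0.9, -0.1, -1.0]
width: 0.014
```

Call:
carry_out(
  plan=[1,0,0,-0.04,0,1,0,0,0,0,1,0,0,0,0],
)

```text
time_s: 4.2
ee_pos: [0.484, 0.3474, 0.2203]
tool_rot: [-0.02, 1.0, -0.0, -0.0]
force: [-0.3, -0.8, -0.7]
width: 0.0139
```

```bash
python3 - <<'E'
from plant import *
import cv2,numpy as np
for n,r in(("top",(110,180,280,350)),("scene",(270,110,440,230))):
    f=grab_frame(n); np.savez(f"pics/{n}2.npz",**{k:np.array(v) for k,v in f.items()})
    a=f["pixels"][r[1]:r[3],r[0]:r[2]]; cv2.imwrite(f"pics/a_{n}2.png",cv2.resize(a,None,fx=3.4,fy=3.4,interpolation=cv2.INTER_CUBIC)[...,::-1])
E
python3 go.py .52 -.12 .22 173.3
```

```text
t 4.3 p [0.4836 0.3472 0.2191] xang -177.7 zax [-0.003 -0.001 -1.   ] F [ 1.33 -0.41 -0.57] M [-0.032  0.04  -0.029] w 0.014
turn first 9.0 then xyz -0.0907 -0.4597 -0.0009
```

View pics/a_scene2.png

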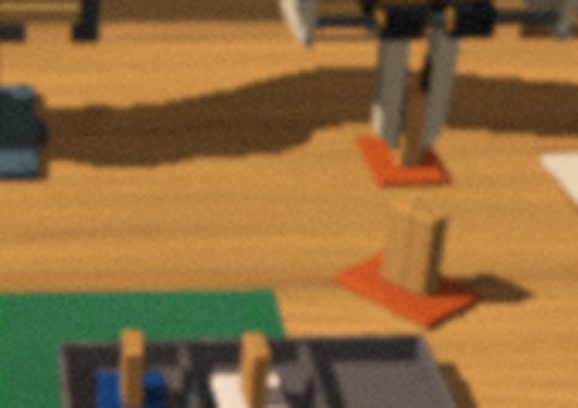

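The tile is lifted level: panel at scene crop (405,165), opening 14 mm. Its compartment is empty, and the neighbouring handles at (132,365) and (253,365) look untouched.

Next I'll carry it above the facet.

Call:
carry_out(
  plan=[1,0,0,0,9,1,-0.0098,-0.0468,0,0,1,-0.0098,-0.0468,0,0,1,-0.0098,-0.0468,0,0,1,-0.0098,-0.0468,0,0],
)

```text
time_s: 4.92
ee_pos: [0.5008, 0.1556, 0.2192]
tool_rot: [0.058, 0.998, -0.0, -0.001]
force: [1.0, 0.2, -0.5]
width: 0.0139
```

Call:
carry_out(
  plan=[1,-0.0098,-0.0468,0,0,1,-0.0098,-0.0468,0,0,1,-0.0098,-0.0468,0,0,1,-0.0098,-0.0468,0,0,1,-0.0098,-0.0468,0,0],
)

```text
time_s: 5.55
ee_pos: [0.5222, -0.0823, 0.2193]
tool_rot: [0.058, 0.998, 0.0, -0.001]
force: [0.8, -0.8, 0.4]
width: 0.0136
```

Call:
carry_out(
  plan=[1,-0.0098,-0.0468,0.01,0,1,0,0,0.01,0,1,0,0,0,0,1,0,0,0,0],
)

```text
time_s: 6.05
ee_pos: [0.5271, -0.1272, 0.2004]
tool_rot: [0.058, 0.998, 0.0, -0.0]
force: [0.2, -0.1, 0.9]
width: 0.0137
```

```bash
cat > pic.py <<'E'
import sys
from plant import *
import cv2,numpy as np
k=sys.argv[1]
for n,r in(("top",(300,150,460,290)),("scene",(120,120,280,270))):
    f=grab_frame(n); np.savez(f"pics/{n}{k}.npz",**{q:np.array(v) for q,v in f.items()})
    a=f["pixels"][r[1]:r[3],r[0]:r[2]]; cv2.imwrite(f"pics/a_{n}{k}.png",cv2.resize(a,None,fx=3.7,fy=3.7,interpolation=cv2.INTER_CUBIC)[...,::-1])
E
python3 pic.py 3; python3 go.py .5265 -.1288 .165 173.3
```

```text
t 6.15 p [ 0.5275 -0.1274  0.201 ] xang 173.41 zax [ 0. -0. -1.] F [-0.7  -0.09 -0.39] M [0.032 0.034 0.032] w 0.014
turn first 0.11 then xyz 0.0008 -0.0015 0.036
```

View pics/a_scene3.png

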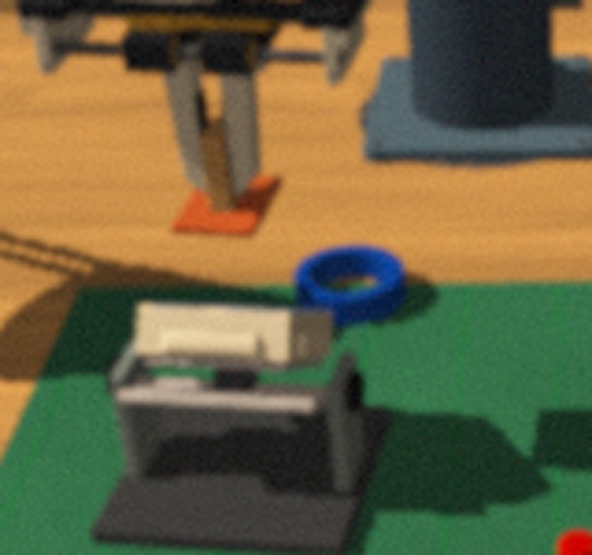

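View pics/a_top3.png

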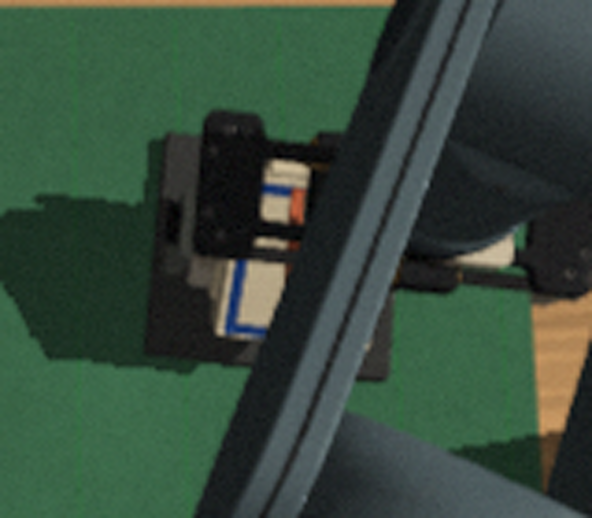

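The scene crop shows the tile held level above the facet. Its near edge runs (175,232)-(252,235), parallel to the facet edge at (137,303)-(293,310). The arm hides most of the top view.

I'll check where the near edge lies relative to the grasp, then descend to contact.

```bash
python3 - <<'E'
from h import *
im,K,E=load("scene3")
r=(160,160,205,190); u=up(im,r).astype(int)
m=((u[...,0]>2.2*u[...,1])&(u[...,0]>110)).astype(np.uint8)
cs,_=cv2.findContours(m,cv2.RETR_EXTERNAL,cv2.CHAIN_APPROX_NONE); c=max(cs,key=cv2.contourArea).reshape(-1,2)
b=un(c,r); print(b.min(0),b.max(0))
bl=b[np.argmax(-b[:,0]+2*b[:,1])];br=b[np.argmax(b[:,0]+2*b[:,1])];print(bl,br)
P=ray(K,E,[bl,br],.186);print(P,P.mean(0))
d=P[0]-P[1];print("yaw",np.degrees(np.arctan2(d[0],-d[1])),np.linalg.norm(d))
g=np.array([.5275,-.1274]);a=np.radians(-6.6);h=np.array([np.cos(a),np.sin(a)])
print("edge ahead of grasp",(P.mean(0)[:2]-g)@h,"lateral",(P.mean(0)[:2]-g)@[-h[1],h[0]])
E
```

```text
[167.3125 172.3125] [189.8125 182.3125]
[167.9375 181.5625] [186.5625 182.3125]
[[ 0.55804082 -0.15115959  0.186     ]
 [ 0.56223238 -0.10979325  0.186     ]] [ 0.5601366  -0.13047642  0.186     ]
yaw -5.785912163496032 0.04157815781936169
edge ahead of grasp 0.032773907382363236 lateral 0.0006951276918146513
```

Call:
carry_out(
  plan=[1,0.001,-0.001,0.012,0,1,0,0,0.012,0,1,0,0,0.008,0,1,0,0,0,0,1,0,0,0,0],
)

```text
time_s: 6.78
ee_pos: [0.5264, -0.1296, 0.1688]
tool_rot: [0.058, 0.998, -0.0, 0.0]
force: [0.0, 0.5, -0.6]
width: 0.0136
```

```bash
python3 go.py .5265 -.1288 .149 173.3;python3 pic.py 4
```

```text
t 6.775 p [ 0.5264 -0.1296  0.1688] xang 173.3 zax [ 0. -0. -1.] F [ 0.    0.5  -0.64] M [ 0.026  0.03  -0.04 ] w 0.0136
turn first -0.0 then xyz -0.0001 0.0008 0.0198
```

View pics/a_scene4.png

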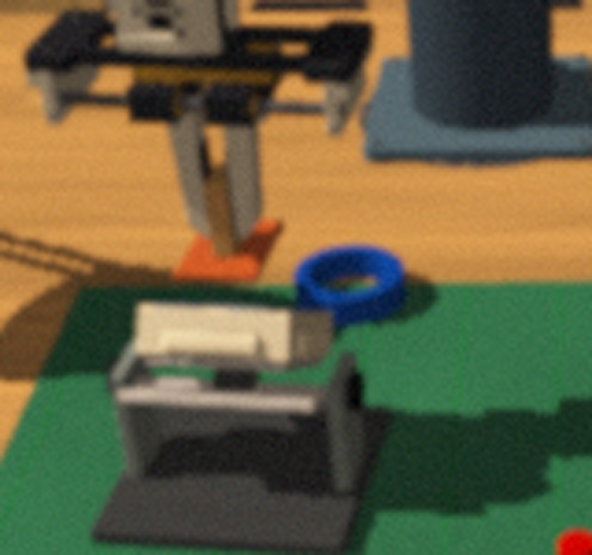

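The measured edge sits 33 mm ahead of the grasp against 35 mm nominal, so I'll bias about 1 mm upslope. The tile is above the facet and there's no contact yet.

I'll lighten the grip and go down to first contact.

Call:
carry_out(
  plan=[1,-0.001,0.0008,0.008,0,1,0,0,0.006,0,1,0,0,0.003,0,1,0,0,0,0,1,0,0,0,0],
  newtons=4,
)

```text
time_s: 7.5
ee_pos: [0.5273, -0.1289, 0.1518]
tool_rot: [0.058, 0.998, -0.0, 0.0]
force: [0.2, 0.2, -0.7]
width: 0.0137
```

```bash
python3 go.py .5275 -.1288 .149 173.3;python3 pic.py 5;python3 go.py
```

```text
t 7.5 p [ 0.5273 -0.1289  0.1518] xang 173.31 zax [ 0. -0. -1.] F [ 0.19  0.2  -0.74] M [0.045 0.019 0.063] w 0.0137
turn first 0.01 then xyz -0.0002 0.0001 0.0028
t 7.6 p [ 0.5274 -0.1289  0.1519] xang 173.31 zax [ 0. -0. -1.] F [-0.32  0.43  0.01] M [-0.06   0.002 -0.035] w 0.0143
```

View pics/a_scene5.png

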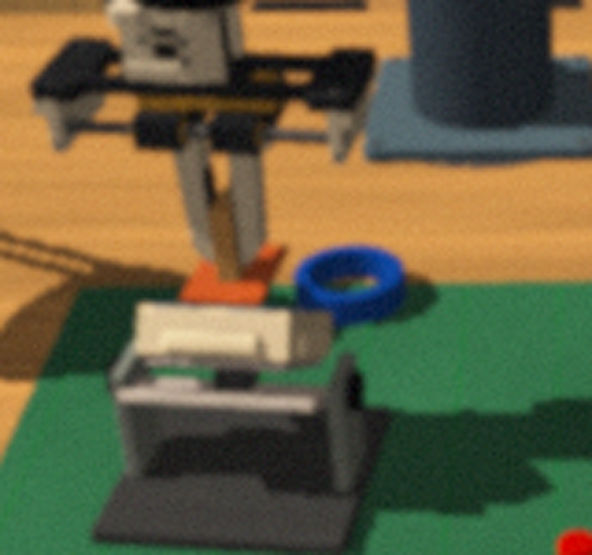

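The scene crop shows the tile's near edge at (183-265, 302), just above the block's top edge at (137-293, 305). I'll move down gently and watch the force.

Call:
carry_out(
  plan=[1,0,0,0.001,0,1,0,0,0.001,0,1,0,0,0.001,0,1,0,0,0,0],
  newtons=3,
)

```text
time_s: 8.1
ee_pos: [0.5271, -0.1288, 0.1487]
tool_rot: [0.058, 0.998, -0.0, -0.0]
force: [-1.6, 0.5, 2.5]
width: 0.0137
```

Call:
carry_out(
  plan=[1,0,0,0.001,0,1,0,0,0.001,0,1,0,0,0,0],
)

```text
time_s: 8.48
ee_pos: [0.527, -0.1288, 0.1465]
tool_rot: [0.058, 0.998, 0.0, -0.0]
force: [-2.3, -0.5, 2.7]
width: 0.0137
```

```bash
python3 go.py;python3 pic.py 6;python3 go.py
```

```text
t 8.475 p [ 0.527  -0.1288  0.1465] xang 173.31 zax [-0.001  0.    -1.   ] F [-2.31 -0.48  2.73] M [-0.023  0.384 -0.01 ] w 0.0137
t 8.575 p [ 0.527  -0.1288  0.1465] xang 173.31 zax [-0.001  0.    -1.   ] F [-2.83 -0.36  1.98] M [ 0.003  0.39  -0.071] w 0.0137
```

View pics/a_scene6.png

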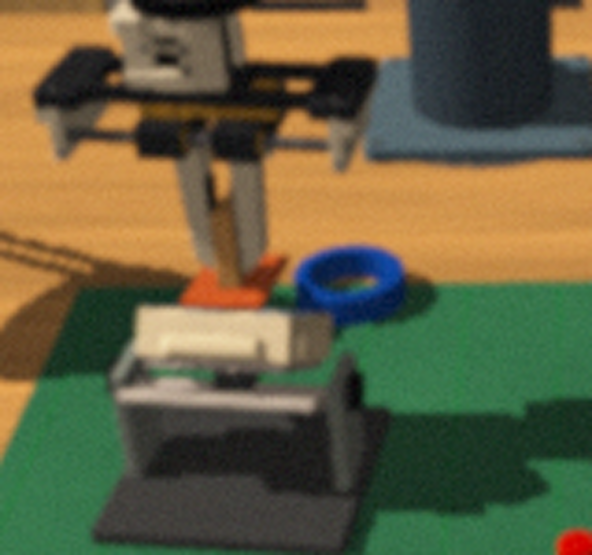

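Contact came at z of about 0.150, against 0.149 predicted. The force is about 2.5 N up and -2.5 N in x.

I'll follow the pivot arc about the upper edge.

Call:
carry_out(
  plan=[1,0.003,0,0.001,0,1,0.0025,0,0.003,0,1,0,0,0,0],
)

```text
time_s: 8.95
ee_pos: [0.5215, -0.128, 0.1422]
tool_rot: [0.058, 0.998, 0.0, -0.0]
force: [-0.7, -0.2, -0.2]
width: 0.0138
```

```bash
python3 go.py
```

```text
t 8.95 p [ 0.5215 -0.128   0.1422] xang 173.3 zax [-0.  0. -1.] F [-0.7  -0.18 -0.15] M [ 0.041  0.056 -0.014] w 0.0138
```

Call:
carry_out(
  plan=[1,0.002,0,0.003,0,1,0.002,0,0.004,0,1,0,0,0,0],
)

```text
time_s: 9.32
ee_pos: [0.5174, -0.1275, 0.1351]
tool_rot: [0.058, 0.998, 0.0, -0.0]
force: [0.1, -0.2, -0.4]
width: 0.0134
```

```bash
python3 go.py;python3 pic.py 7;python3 go.py
```

```text
t 9.325 p [ 0.5174 -0.1275  0.1351] xang 173.31 zax [-0.001  0.    -1.   ] F [ 0.09 -0.19 -0.44] M [0.013 0.045 0.034] w 0.0134
t 9.425 p [ 0.5177 -0.1277  0.1354] xang 173.31 zax [-0.  0. -1.] F [ 0.24 -0.47  0.37] M [ 0.002 -0.005  0.002] w 0.0141
```

View pics/a_scene7.png

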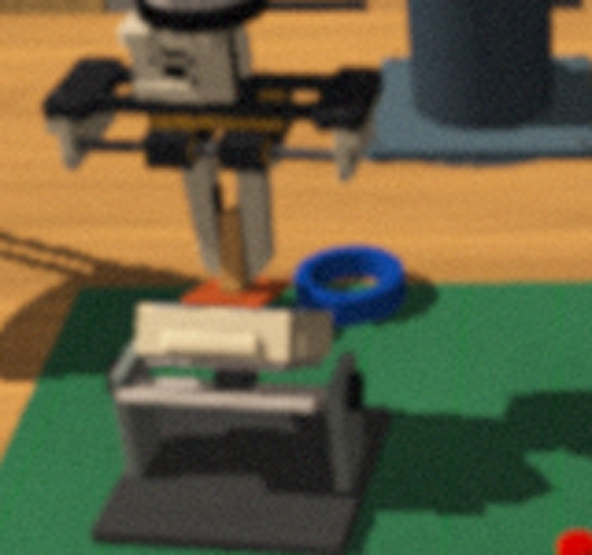

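View pics/a_top7.png

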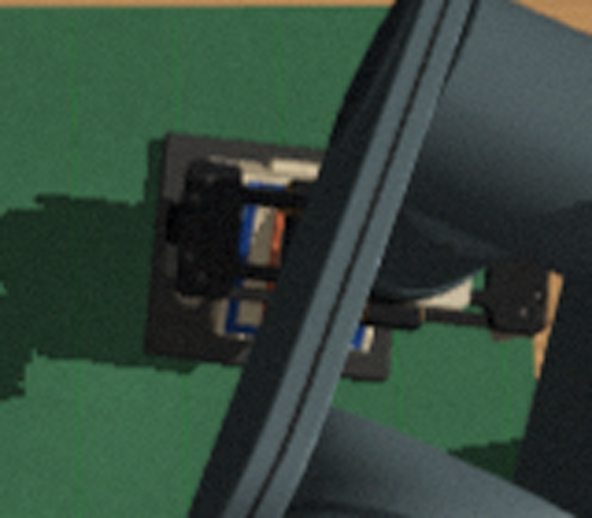

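The scene crop shows the panel foreshortened to rows 280-303 (252-302 before) with almost no force, so the tile is pivoting with the arc. I'll continue to flush.

Call:
carry_out(
  plan=[1,0.001,0,0.003,0,1,0.001,0,0.002,0,1,0,0,0,0],
)

```text
time_s: 9.8
ee_pos: [0.5156, -0.1274, 0.1304]
tool_rot: [0.058, 0.998, 0.0, -0.0]
force: [0.1, -0.1, -0.6]
width: 0.0139
```

```bash
python3 go.py
```

```text
t 9.8 p [ 0.5156 -0.1274  0.1304] xang 173.3 zax [-0.  0. -1.] F [ 0.08 -0.09 -0.57] M [-0.009 -0.023 -0.028] w 0.0139
```

Call:
carry_out(
  plan=[1,0.0005,0,0.002,0,1,0,0,0,0],
)

```text
time_s: 10.05
ee_pos: [0.5152, -0.1273, 0.1285]
tool_rot: [0.058, 0.998, 0.0, -0.0]
force: [-1.0, 0.1, -0.3]
width: 0.0141
```

```bash
python3 go.py
```

```text
t 10.05 p [ 0.5152 -0.1273  0.1285] xang 173.31 zax [-0.  0. -1.] F [-0.97  0.14 -0.29] M [-0.006 -0.005  0.013] w 0.0141
```

Call:
carry_out(
  plan=[1,0,0,0.002,0,1,0,0,0,0],
)

```text
time_s: 10.3
ee_pos: [0.515, -0.1273, 0.1264]
tool_rot: [0.058, 0.998, 0.0, -0.0]
force: [-1.4, -0.3, 0.2]
width: 0.0136
```

```bash
python3 go.py;python3 pic.py 8;python3 go.py
```

```text
t 10.3 p [ 0.515  -0.1273  0.1264] xang 173.31 zax [-0.001  0.    -1.   ] F [-1.36 -0.32  0.19] M [0.026 0.146 0.022] w 0.0136
t 10.4 p [ 0.5151 -0.1273  0.1265] xang 173.31 zax [-0.  0. -1.] F [-1.27  0.57  0.15] M [0.001 0.115 0.017] w 0.0141
```

View pics/a_scene8.png

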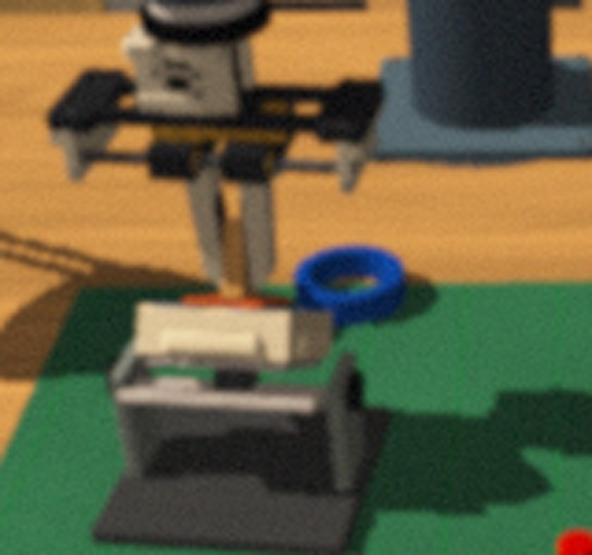

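View pics/a_top8.png

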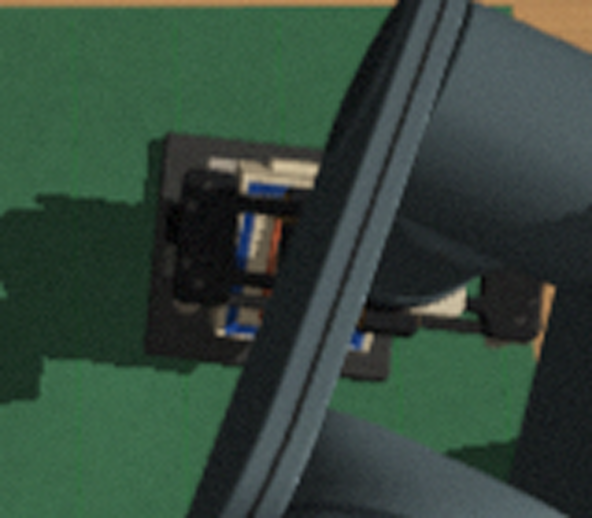

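The panel is now nearly edge-on at (180-265, 300), like the facet. The TCP matches the predicted flush position to within 1 mm.

Next I'll press along the facet normal in small steps with a light grip, to bed the tile down.

Call:
carry_out(
  plan=[1,-0.0005,0,0.0009,0,1,-0.0005,0,0.0009,0,1,0,0,0,0],
)

```text
time_s: 10.78
ee_pos: [0.516, -0.1274, 0.1247]
tool_rot: [0.058, 0.998, 0.0, -0.0]
force: [-2.8, 0.2, 1.4]
width: 0.014
```

```bash
cat > fr.py <<'E'
# averaged force over several readings via camera calls
from plant import *; import numpy as np,sys
F=[];M=[]
for i in range(int(sys.argv[1]) if len(sys.argv)>1 else 4):
    grab_frame("top"); s=observe(); F.append(s["force"]);M.append(s["wrist_torque"])
F=np.mean(F,0);M=np.mean(M,0);h=np.array([.9932,-.1167,0]);t=np.radians(29)
n=-np.sin(t)*h+[0,0,np.cos(t)]; x=np.cos(t)*h+[0,0,np.sin(t)]
print(s["time_s"],"p",s["ee_pos"].round(4),"F",F.round(2),"n",(F@n).round(2),"slope",(F@x).round(2),"M",M.round(3))
E
python3 fr.py
```

```text
10.975 p [ 0.5161 -0.1274  0.1247] F [-3.15  0.16  1.16] n 2.54 slope -2.19 M [0.03  0.509 0.011]
```

Call:
carry_out(
  plan=[1,-0.0005,0,0.0009,0,1,0,0,0,0],
)

```text
time_s: 11.22
ee_pos: [0.5167, -0.1275, 0.1238]
tool_rot: [0.058, 0.998, 0.0, -0.0]
force: [-4.2, -0.1, 0.9]
width: 0.014
```

```bash
python3 fr.py
```

```text
11.425 p [ 0.5168 -0.1275  0.1239] F [-3.7   0.86  0.96] n 2.67 slope -2.84 M [ 0.105  0.586 -0.   ]
```

The force has a strong downslope part (n about 2.7 N, slope about -2.8 N), and the moment suggests the load is still on the upper edge. I'll take an enlarged look at how flush it is.

```bash
python3 - <<'E'
from plant import *
import cv2,numpy as np
f=grab_frame("scene"); np.savez("pics/scene9.npz",**{q:np.array(v) for q,v in f.items()})
g=grab_frame("top"); np.savez("pics/top9.npz",**{q:np.array(v) for q,v in g.items()})
a=f["pixels"][165:230,145:220]; A=cv2.resize(a,None,fx=9,fy=9,interpolation=cv2.INTER_CUBIC)[...,::-1]
b=g["pixels"][190:250,350:405]; B=cv2.resize(b,None,fx=9,fy=9,interpolation=cv2.INTER_CUBIC)[...,::-1]
cv2.imwrite("pics/s9.png",A);cv2.imwrite("pics/t9.png",B)
E
```

```text
(no output)
```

View pics/s9.png

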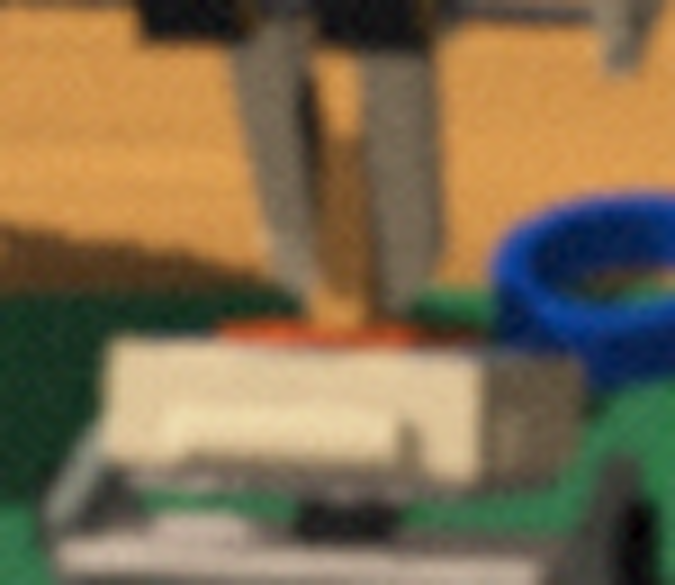

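View pics/t9.png

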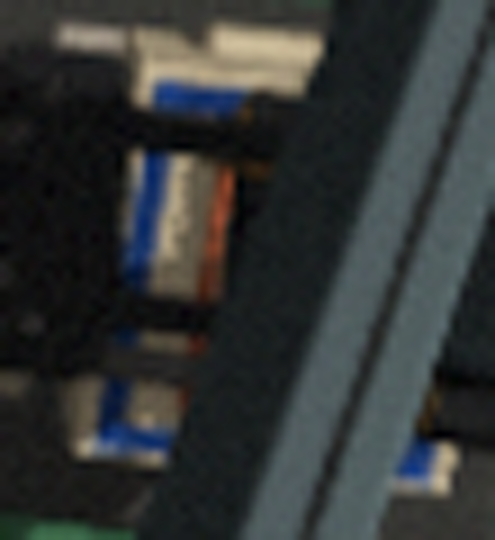

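```bash
python3 - <<'E'
from h import *
im,K,E=load("scene9"); 
G=np.array([.5168,-.1275,.1239+.019]); a=np.radians(-6.7);h=np.array([np.cos(a),np.sin(a),0]);yv=np.array([-h[1],h[0],0]);z=np.array([0,0,1.])
for t in (20,23,26,29,32):
    T=np.radians(t);x=np.cos(T)*h+np.sin(T)*z;n=-np.sin(T)*h+np.cos(T)*z
    c=G-.034*n-.001*x
    P=np.array([c+sx*.035*x+sy*.025*yv+zz*n for sx,sy,zz in((1,-1,0),(1,1,0),(1,-1,.005),(1,1,.005),(-1,-1,.005),(-1,1,.005),(-1,-1,0),(-1,1,0))])
    o=np.array([.5309,-.1293,.117]); 
    P=np.r_[P,[c+.055*n-.016*x-.007*yv,c+.055*n+.016*x-.007*yv]]
    q=(proj(K,E,P)-[145,165]+.5)*9
    print(t,"c",c.round(4),q.round(0).tolist())
    Q=(proj(K,E,[o+.052*x-.047*yv,o+.052*x+.047*yv,o-.052*x-.047*yv,o-.052*x+.047*yv])-[145,165]+.5)*9
    print("   facet edge",Q.round(0).tolist(),"height of tile centre over facet plane (for this t)",((c-o)@n).round(4),"along",((c-o)@x).round(4))
E
```

```text
20 c [ 0.5274 -0.1287  0.1106] [[221.0, 372.0], [415.0, 382.0], [221.0, 353.0], [415.0, 363.0], [307.0, 299.0], [490.0, 308.0], [308.0, 317.0], [490.0, 327.0], [349.0, 129.0], [310.0, 148.0]]
   facet edge [[103.0, 367.0], [476.0, 387.0], [241.0, 287.0], [581.0, 305.0]] height of tile centre over facet plane (for this t) -0.0048 along -0.0055
23 c [ 0.5291 -0.1289  0.1112] [[219.0, 366.0], [413.0, 376.0], [219.0, 347.0], [413.0, 357.0], [306.0, 307.0], [488.0, 316.0], [306.0, 325.0], [488.0, 335.0], [350.0, 132.0], [312.0, 144.0]]
   facet edge [[103.0, 357.0], [476.0, 376.0], [241.0, 297.0], [581.0, 315.0]] height of tile centre over facet plane (for this t) -0.0046 along -0.004
26 c [ 0.5307 -0.1291  0.1119] [[216.0, 360.0], [411.0, 370.0], [217.0, 340.0], [411.0, 351.0], [304.0, 314.0], [487.0, 324.0], [304.0, 333.0], [486.0, 343.0], [351.0, 135.0], [313.0, 141.0]]
   facet edge [[103.0, 346.0], [476.0, 365.0], [241.0, 307.0], [581.0, 325.0]] height of tile centre over facet plane (for this t) -0.0045 along -0.0024
29 c [ 0.5323 -0.1293  0.1127] [[214.0, 354.0], [409.0, 364.0], [215.0, 334.0], [410.0, 344.0], [302.0, 322.0], [485.0, 331.0], [301.0, 341.0], [484.0, 350.0], [352.0, 138.0], [314.0, 138.0]]
   facet edge [[103.0, 335.0], [476.0, 354.0], [241.0, 317.0], [580.0, 335.0]] height of tile centre over facet plane (for this t) -0.0045 along -0.0009
32 c [ 0.5339 -0.1295  0.1135] [[212.0, 347.0], [407.0, 357.0], [213.0, 327.0], [408.0, 337.0], [300.0, 329.0], [483.0, 339.0], [299.0, 348.0], [482.0, 357.0], [353.0, 141.0], [316.0, 135.0]]
   facet edge [[103.0, 324.0], [477.0, 343.0], [240.0, 327.0], [580.0, 345.0]] height of tile centre over facet plane (for this t) -0.0045 along 0.0007
```

The model comparison agrees with the picture. The panel tops at (220,320) and (488,328) fit a tilt of about 30.5°, and the block edges fit a facet tilt of about 31°. The handle has slid about 3 mm in the light grip, with little sink so far.

I'll relieve the slope force by moving downslope a little.

Call:
carry_out(
  plan=[1,0.0009,0,0.0005,0,1,0,0,0,0],
)

```text
time_s: 11.78
ee_pos: [0.5166, -0.1276, 0.1238]
tool_rot: [0.058, 0.998, -0.0, 0.001]
force: [-0.9, 1.4, 1.9]
width: 0.0141
```

```bash
python3 fr.py
```

```text
11.975 p [ 0.5166 -0.1276  0.1238] F [-0.37  1.2   2.64] n 2.55 slope 0.83 M [0.254 0.052 0.005]
```

Call:
carry_out(
  plan=[1,0.0009,0,0.0005,0,1,0,0,0,0],
)

```text
time_s: 12.22
ee_pos: [0.5153, -0.1276, 0.1231]
tool_rot: [0.058, 0.998, -0.0, 0.0]
force: [-0.8, -0.4, 2.7]
width: 0.0136
```

```bash
python3 fr.py
```

```text
12.425 p [ 0.5151 -0.1276  0.123 ] F [ 0.1  -0.12  2.63] n 2.24 slope 1.38 M [-0.005 -0.003  0.003]
```

The slope force has reversed and the moment is close to zero, so the tile is bedded flat. I'll centre the slope force a little, grip firmly, then press along the normal.

Call:
carry_out(
  plan=[1,-0.0005,0,-0.0003,0,1,0,0,0,0],
)

```text
time_s: 12.68
ee_pos: [0.5151, -0.1275, 0.123]
tool_rot: [0.058, 0.998, -0.0, -0.0]
force: [-1.4, -1.2, 2.2]
width: 0.0139
```

```bash
python3 fr.py
```

```text
12.875 p [ 0.5152 -0.1275  0.1231] F [-1.76 -0.99  1.36] n 1.98 slope -0.77 M [-0.182  0.312  0.02 ]
```

Call:
carry_out(
  plan=[1,0,0,0,0,1,0,0,0,0,1,0,0,0,0],
  newtons=40,
)

```text
time_s: 13.25
ee_pos: [0.5153, -0.1273, 0.1231]
tool_rot: [0.058, 0.998, 0.0, -0.0]
force: [-2.6, 0.4, 1.2]
width: 0.014
```

```bash
python3 fr.py
```

```text
13.45 p [ 0.5154 -0.1273  0.1232] F [-2.9  -0.35  1.03] n 2.28 slope -1.99 M [-0.092  0.509  0.002]
```

Call:
carry_out(
  plan=[1,-0.0005,0,0.0009,0,1,0,0,0,0],
)

```text
time_s: 13.7
ee_pos: [0.5159, -0.1273, 0.1223]
tool_rot: [0.058, 0.998, 0.0, -0.0]
force: [-4.3, 0.7, 2.1]
width: 0.0136
```

```bash
python3 fr.py
```

```text
13.9 p [ 0.5159 -0.1273  0.1223] F [-3.52  0.17  1.86] n 3.34 slope -2.17 M [ 0.079  0.631 -0.004]
```

Call:
carry_out(
  plan=[1,-0.0005,0,0.0009,0,1,0,0,0,0],
)

```text
time_s: 14.15
ee_pos: [0.5164, -0.1274, 0.1214]
tool_rot: [0.058, 0.998, 0.0, -0.0]
force: [-4.2, 0.6, 2.8]
width: 0.0136
```

```bash
python3 fr.py
```

```text
14.35 p [ 0.5164 -0.1274  0.1215] F [-3.96  0.75  2.74] n 4.34 slope -2.18 M [0.236 0.742 0.035]
```

Each mm of press adds about 1.05 N normal, as the spring should, so it is sinking. I'll press on, with a small downslope trim to cancel the side force.

Call:
carry_out(
  plan=[1,0.0004,0,0.0002,0,1,-0.0005,0,0.0009,0,1,0,0,0,0],
)

```text
time_s: 14.72
ee_pos: [0.517, -0.1275, 0.1206]
tool_rot: [0.058, 0.998, 0.0, 0.0]
force: [-3.6, 1.5, 4.1]
width: 0.0137
```

```bash
python3 fr.py
```

```text
14.925 p [ 0.5169 -0.1275  0.1206] F [-3.33  1.68  5.43] n 6.44 slope -0.43 M [ 0.429  0.626 -0.009]
```

Call:
carry_out(
  plan=[1,-0.0003,0,0.0006,0,1,0,0,0,0],
)

```text
time_s: 15.18
ee_pos: [0.5173, -0.1275, 0.1201]
tool_rot: [0.058, 0.998, 0.0, 0.0]
force: [-3.0, 2.3, 5.8]
width: 0.0137
```

```bash
python3 fr.py 6; python3 - <<'E'
from plant import *
import cv2,numpy as np
f=grab_frame("scene"); np.savez("pics/scene10.npz",**{q:np.array(v) for q,v in f.items()})
g=grab_frame("top"); np.savez("pics/top10.npz",**{q:np.array(v) for q,v in g.items()})
a=f["pixels"][165:230,145:220]; A=cv2.resize(a,None,fx=9,fy=9,interpolation=cv2.INTER_CUBIC)[...,::-1]
b=g["pixels"][190:250,350:405]; B=cv2.resize(b,None,fx=9,fy=9,interpolation=cv2.INTER_CUBIC)[...,::-1]
cv2.imwrite("pics/s10.png",A);cv2.imwrite("pics/t10.png",B)
E
```

```text
15.475 p [ 0.5172 -0.1275  0.1201] F [-2.93  1.91  5.92] n 6.69 slope 0.12 M [0.431 0.69  0.007]
```

View pics/s10.png

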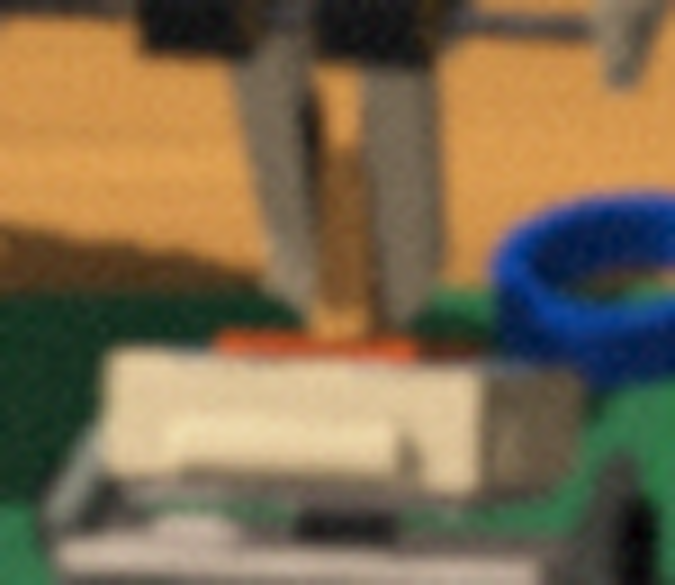

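View pics/t10.png

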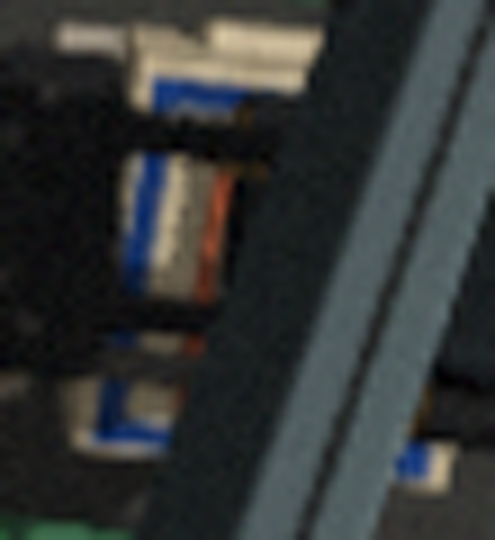

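The plaster has visibly sunk: its near edge moved from about row 337 to about 347 in the crop, with n about 6.7 N and slope force about 0. A lateral force of about 1.9 N remains.

I'll measure the sink and squareness numerically.

```bash
cat > chk.py <<'E'
import sys
from h import *
k=sys.argv[1]
# sink: shift of block front in scene between scene0 and now
i0,K,E=load("scene0"); i1,_,_=load("scene"+k)
def front(im):
    out=[]
    for c in list(range(158,168))+list(range(193,197)):
        col=cv2.resize(im[190:230,c-1:c+2].astype(np.float32).mean((1,)).reshape(-1,1,3),(1,800),interpolation=cv2.INTER_CUBIC).reshape(-1,3)
        g=col[:,0]; gr=np.diff(g); j=np.argmax(gr[100:500])+100; out.append(190+(j+.5)/20-.5)
    return np.array(out)
a,b=front(i0),front(i1); print("top edge rows shift",(b-a).round(2),np.median(b-a))
# bottom edge patch shift via phase correlation on lower front
p0=cv2.cvtColor(i0,cv2.COLOR_RGB2GRAY)[200:222,156:200].astype(np.float32);p1=cv2.cvtColor(i1,cv2.COLOR_RGB2GRAY)[200:222,156:200].astype(np.float32)
w=cv2.createHanningWindow((44,22),cv2.CV_32F); print("phase",cv2.phaseCorrelate(p0,p1,w))
t=np.radians(31);hh=np.array([.9932,-.1167,0]);n=-np.sin(t)*hh+[0,0,np.cos(t)];o=np.array([.5755,-.1345,.13])
for s in(.003,.004,.005,.006): print(s,(proj(K,E,o-s*n)-proj(K,E,o)).round(2))
# top: tape inner left edge and tile left edge
im,Kt,Et=load("top"+k)
L=[];Rr=[]
for row in range(207,222):
    l=cv2.resize(im[row:row+1,355:385].astype(np.float32),(600,1),interpolation=cv2.INTER_CUBIC)[0]
    f=l[:,0]-l[:,2]  # red-blue
    bl=np.argmin(f); 
    g=np.diff(f); j=np.argmax(g[bl:bl+80])+bl
    rr=l[:,0]/(l[:,1]+1); idx=np.where(rr>1.75)[0]; idx=idx[idx>j+60]
    if len(idx): L.append((355+(j+.5)/20-.5,row));Rr.append((355+(idx[0]+.5)/20-.5,row))
L=np.array(L);Rr=np.array(Rr);print(np.c_[L,Rr[:,0]].round(2))
# cast onto facet plane (sunk)
def cast(uv,plane_o,n):
    c=-Et[:3,:3].T@Et[:3,3]; d=np.c_[(uv[:,0]-Kt[0,2])/Kt[0,0],-(uv[:,1]-Kt[1,2])/Kt[1,1],-np.ones(len(uv))]@Et[:3,:3]
    return c+d*(((plane_o-c)@n)/(d@n))[:,None]
o=np.array([.531,-.1294,.1167])-.0045*n; x=np.cos(t)*hh+[0,0,np.sin(t)];y=np.array([.1167,.9932,0])
for q in(L,Rr):
    P=cast(q,o,n)-o; u=P@x;v=P@y; f=np.polyfit(u,v,1); print("angle",np.degrees(np.arctan(f[0])).round(2),"y at u=0",f[1].round(4),"u range",u.min().round(3),u.max().round(3),"rms",np.std(v-np.polyval(f,u)).round(4))
E
python3 chk.py 10
```

```text
top edge rows shift [2. 2. 2. 2. 2. 2. 1. 2. 2. 2. 2. 2. 2. 2.] 2.0
phase ((0.43065810501227375, 1.515864076150926), 0.9739537115450259)
0.003 [[-0.06  1.34]]
0.004 [[-0.07  1.79]]
0.005 [[-0.09  2.24]]
0.006 [[-0.11  2.69]]
[[367.98 207.   372.92]
 [367.98 209.   374.08]
 [367.98 210.   373.62]
 [367.98 211.   373.42]
 [366.98 212.   373.22]
 [366.98 213.   372.98]
 [366.98 214.   372.82]
 [366.98 215.   372.72]
 [366.98 216.   372.52]
 [365.98 217.   372.38]
 [365.98 218.   372.18]
 [365.98 219.   372.18]
 [365.98 220.   371.82]
 [365.98 221.   371.68]]
angle -0.32 y at u=0 0.0353 u range -0.005 0.028 rms 0.0006
angle 1.9 y at u=0 0.0222 u range -0.004 0.029 rms 0.0006
```

The block edge shifted about 2.0 px, which means about 4.5 mm of sink. The squareness fit includes an outlier row, so I'll refine it at sub-pixel level.

```bash
python3 - <<'E'
from h import *
im,Kt,Et=load("top10")
t=np.radians(31);hh=np.array([.9932,-.1167,0]);n=-np.sin(t)*hh+[0,0,np.cos(t)]
o=np.array([.531,-.1294,.1167])-.0045*n; x=np.cos(t)*hh+[0,0,np.sin(t)];y=np.array([.1167,.9932,0])
def cast(uv):
    c=-Et[:3,:3].T@Et[:3,3]; d=np.c_[(uv[:,0]-Kt[0,2])/Kt[0,0],-(uv[:,1]-Kt[1,2])/Kt[1,1],-np.ones(len(uv))]@Et[:3,:3]
    return c+d*(((o-c)@n)/(d@n))[:,None]
for row in(210,215,220): print(row,[tuple(int(v) for v in im[row,c]) for c in range(363,379)])
L=[];R=[]
for row in list(range(209,222)):
    l=im[row,355:385].astype(float); cols=np.arange(355,385)
    f=l[:,0]-l[:,2]
    bl=np.argmin(f); 
    # tape inner edge: f crosses half between min and plaster level
    pl=np.median(f[bl+3:bl+5]); h=(f[bl]+pl)/2
    j=bl+np.where(f[bl:]>h)[0][0]; L.append((cols[j-1]+(h-f[j-1])/(f[j]-f[j-1]),row))
    r=l[:,0]/(l[:,1]+5); pk=bl+4+np.argmax(r[bl+4:bl+10]); base=np.median(r[bl+3:bl+5]);h=(r[pk]+base)/2
    j=pk
    while r[j]>h: j-=1
    R.append((cols[j]+(h-r[j])/(r[j+1]-r[j]),row))
L=np.array(L);R=np.array(R);print(np.c_[L,R[:,0]].round(2))
for q in(L,R):
    P=cast(q)-o;u=P@x;v=P@y;f=np.polyfit(u,v,1);print("angle",np.degrees(np.arctan(f[0])).round(2),"y0",f[1].round(4),"rms",np.std(v-np.polyval(f,u)).round(5))
E
```

```text
210 [(63, 57, 47), (106, 102, 96), (65, 82, 112), (24, 50, 103), (36, 59, 106), (112, 112, 119), (173, 159, 131), (134, 123, 99), (100, 91, 72), (94, 85, 66), (106, 78, 61), (122, 60, 40), (94, 49, 32), (8, 6, 10), (19, 19, 18), (22, 22, 22)]
215 [(51, 53, 56), (82, 89, 106), (22, 49, 103), (34, 59, 105), (110, 111, 117), (169, 153, 126), (131, 120, 97), (99, 90, 74), (94, 84, 68), (93, 68, 51), (110, 58, 37), (98, 58, 42), (17, 18, 17), (7, 6, 9), (23, 24, 25), (23, 27, 28)]
220 [(24, 27, 40), (13, 26, 54), (17, 28, 57), (57, 57, 63), (99, 91, 73), (98, 89, 73), (102, 93, 75), (103, 91, 74), (95, 79, 64), (79, 39, 28), (73, 40, 30), (40, 35, 29), (14, 14, 17), (23, 30, 31), (25, 28, 31), (23, 26, 28)]
[[367.87 209.   373.36]
 [367.79 210.   373.31]
 [367.47 211.   373.14]
 [367.25 212.   372.91]
 [367.02 213.   372.57]
 [366.89 214.   372.43]
 [366.78 215.   372.27]
 [366.69 216.   372.17]
 [366.34 217.   371.99]
 [366.21 218.   371.6 ]
 [366.12 219.   371.6 ]
 [365.95 220.   371.43]
 [365.94 221.   371.4 ]]
angle 0.27 y0 0.0353 rms 0.00019
angle -0.0 y0 0.0233 rms 0.00019
```

The tile is square to within 0.3°. Its left gap is 12.0 mm against the ideal 10 mm, so it sits about 2 mm towards -y. The scene view and the lateral force hint the same.

I'll ease the press, nudge it about 2 mm towards +y and 0.7 mm upslope, and press again.

Call:
carry_out(
  plan=[1,0.001,0,-0.0017,0,1,0.0005,0,-0.0009,0,1,0,0,0,0],
)

```text
time_s: 15.95
ee_pos: [0.5158, -0.1274, 0.1224]
tool_rot: [0.058, 0.998, -0.0, 0.0]
force: [-1.1, 1.5, 3.2]
width: 0.0136
```

```bash
python3 fr.py 3
```

```text
16.1 p [ 0.5157 -0.1275  0.1224] F [-1.47  1.08  2.9 ] n 3.31 slope 0.02 M [ 0.411  0.273 -0.026]
```

Call:
carry_out(
  plan=[1,-0.0003,0.001,-0.0002,0,1,-0.0003,0.001,-0.0002,0,1,0,0.0004,0,0,1,0,0,0,0],
)

```text
time_s: 16.6
ee_pos: [0.5164, -0.1253, 0.1228]
tool_rot: [0.058, 0.998, -0.0, 0.0]
force: [-1.6, -0.8, 2.4]
width: 0.0138
```

```bash
python3 fr.py 3
```

```text
16.75 p [ 0.5164 -0.1252  0.1228] F [-1.7  -1.53  2.58] n 2.99 slope -0.07 M [-0.26   0.417  0.028]
```

Call:
carry_out(
  plan=[1,0,-0.0002,0,0,1,-0.0005,0,0.0009,0,1,-0.0005,0,0.0009,0,1,-0.0005,0,0.0008,0,1,0,0,0,0],
)

```text
time_s: 17.38
ee_pos: [0.5179, -0.1254, 0.1204]
tool_rot: [0.058, 0.998, 0.0, 0.0]
force: [-2.6, -0.5, 5.5]
width: 0.0137
```

```bash
python3 fr.py 4; python3 - <<'E'
from plant import *
import cv2,numpy as np
f=grab_frame("scene"); np.savez("pics/scene11.npz",**{q:np.array(v) for q,v in f.items()})
g=grab_frame("top"); np.savez("pics/top11.npz",**{q:np.array(v) for q,v in g.items()})
a=f["pixels"][165:230,145:220]; A=cv2.resize(a,None,fx=9,fy=9,interpolation=cv2.INTER_CUBIC)[...,::-1]
cv2.imwrite("pics/s11.png",A); cv2.imwrite("pics/full11.png",cv2.cvtColor(f["pixels"],cv2.COLOR_RGB2BGR))
E
sed -i 's/>1.75/>1.6/' chk.py
python3 chk.py 11; python3 - <<'E'
import sys; sys.path.insert(0,'.')
from h import *
im,Kt,Et=load("top11")
t=np.radians(31);hh=np.array([.9932,-.1167,0]);n=-np.sin(t)*hh+[0,0,np.cos(t)]
o=np.array([.531,-.1294,.1167])-.0045*n; x=np.cos(t)*hh+[0,0,np.sin(t)];y=np.array([.1167,.9932,0])
def cast(uv):
    c=-Et[:3,:3].T@Et[:3,3]; d=np.c_[(uv[:,0]-Kt[0,2])/Kt[0,0],-(uv[:,1]-Kt[1,2])/Kt[1,1],-np.ones(len(uv))]@Et[:3,:3]
    return c+d*(((o-c)@n)/(d@n))[:,None]
L=[];R=[]
for row in range(209,222):
    l=im[row,355:385].astype(float); cols=np.arange(355,385);f=l[:,0]-l[:,2];bl=np.argmin(f)
    pl=np.median(f[bl+3:bl+5]); h=(f[bl]+pl)/2
    j=bl+np.where(f[bl:]>h)[0][0]; L.append((cols[j-1]+(h-f[j-1])/(f[j]-f[j-1]),row))
    r=l[:,0]/(l[:,1]+5); pk=bl+4+np.argmax(r[bl+4:bl+10]); base=np.median(r[bl+2:bl+4]);h=(r[pk]+base)/2;j=pk
    while r[j]>h: j-=1
    R.append((cols[j]+(h-r[j])/(r[j+1]-r[j]),row))
for q in(np.array(L),np.array(R)):
    P=cast(q)-o;u=P@x;v=P@y;f=np.polyfit(u,v,1);print("angle",np.degrees(np.arctan(f[0])).round(2),"y0",f[1].round(4),"rms",np.std(v-np.polyval(f,u)).round(5))
E
```

```text
17.575 p [ 0.5178 -0.1254  0.1204] F [-2.59 -0.44  5.81] n 6.31 slope 0.61 M [-0.087  0.604  0.023]
top edge rows shift [2. 2. 2. 2. 2. 2. 1. 1. 1. 1. 2. 2. 2. 2.] 2.0
phase ((0.4760733709008207, 1.60908905300702), 0.9399769745491169)
0.003 [[-0.06  1.34]]
0.004 [[-0.07  1.79]]
0.005 [[-0.09  2.24]]
0.006 [[-0.11  2.69]]
[[367.98 209.   372.68]
 [367.98 210.   372.38]
 [366.98 211.   372.18]
 [366.98 212.   372.02]
 [366.98 213.   371.88]
 [366.98 214.   371.72]
 [366.98 215.   371.62]
 [366.98 216.   371.42]
 [365.98 217.   371.32]
 [365.98 218.   371.22]
 [365.98 219.   370.98]
 [365.98 220.   370.78]
 [365.98 221.   370.62]]
angle 0.2 y at u=0 0.0354 u range -0.005 0.023 rms 0.0006
angle 1.04 y at u=0 0.0247 u range -0.004 0.025 rms 0.0001
angle 0.58 y0 0.0352 rms 0.00026
angle -0.2 y0 0.0257 rms 0.00018
```

View pics/s11.png

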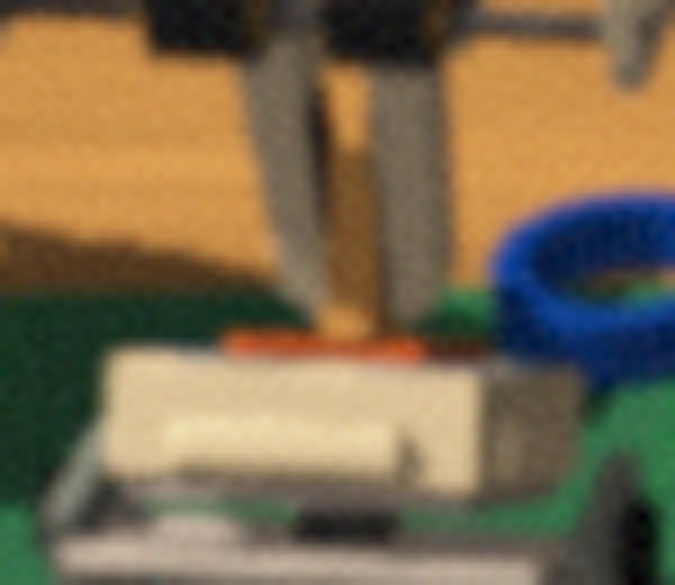

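View pics/full11.png

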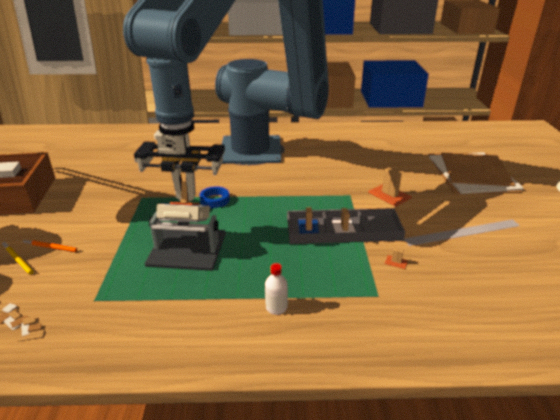

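The left gap is now about 9.5-10.5 mm, squareness is under 1°, sink is about 4.5 mm, and the other objects are in place. To remove any residual moment so it is truly flush, I'll relax the grip briefly and then tighten it again.

Call:
carry_out(
  plan=[1,0,0,0,0,1,0,0,0,0,1,0,0,0,0],
  newtons=9,
)

```text
time_s: 18.05
ee_pos: [0.5179, -0.1254, 0.1204]
tool_rot: [0.058, 0.998, -0.0, 0.0]
force: [-2.3, -1.2, 5.7]
width: 0.0141
```

```bash
python3 fr.py 4
```

```text
18.25 p [ 0.5178 -0.1254  0.1204] F [-3.27 -0.68  5.88] n 6.68 slope 0.08 M [-0.097  0.46   0.023]
```

Call:
carry_out(
  plan=[1,0,0,0,0,1,0,0,0,0,1,0,0,0,0],
  newtons=40,
)

```text
time_s: 18.62
ee_pos: [0.5178, -0.1254, 0.1204]
tool_rot: [0.058, 0.998, -0.0, 0.0]
force: [-3.6, -0.0, 5.8]
width: 0.0138
```

```bash
python3 fr.py 6
```

```text
18.925 p [ 0.5178 -0.1254  0.1204] F [-2.45  0.04  5.76] n 6.22 slope 0.66 M [-0.075  0.457  0.003]
```

Relaxing the grip dropped the moment from 0.60 to 0.46 N·m, which puts the load near the tile's middle, and the press held steady. I'm handing in.

```bash
python3 go.py; python3 -c "
from plant import hand_in; print(hand_in())"
```

```text
t 18.925 p [ 0.5178 -0.1254  0.1204] xang 173.31 zax [ 0. -0. -1.] F [-2.34  0.38  6.03] M [-0.06   0.449  0.009] w 0.014
the job is handed in; nothing more can be done
None
```

I handed the job in at 18.9 s of the 53 s, with the terracotta tile pressed on the facet and the arm still gripping it at 40 N. No verdict came back.

I took the middle-sized tile from the tray by its handle. The tool itself cannot tilt, so I let the tile pivot in a light grip about its upper edge until it lay against the slope, which measures about 30°. I then gripped harder and pressed along the facet normal. A check showed it about 2 mm off centre sideways, so I eased off, slid it over and pressed again.

**Last checks:**
- **Push:** the normal force is about 6.2–6.7 N plus the tile's weight. That gives about 4–5 mm of sink. The block's edge moved about 2 px in the image, which is about 4.5 mm. A second image measure read lower, 1.6 px or about 3.5 mm. Both are well short of the 10 mm stop.
- **Position:** the visible side gap is about 9.5–10.5 mm against 10 mm ideal. I could not see the gaps up and down the slope because the arm blocked the view, so that placing relies on the arm's own position, good to about 2 mm.
- **Squareness:** the two edge fits put the tile within about 0.8° of the tape.
- **Flushness:** I judged this from the tile and facet tilts matching in the image (within about 1°) and from the load sitting near the tile's middle. I did not measure a gap directly.
- **Other objects:** in the last scene picture, the other tiles, the tape roll and the glue bottle looked unmoved.

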